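# Fit a brake pad into its spring-clipped bracket

### The job

Fit the new brake pad (thick red-brown lining) into the caliper bracket on the blue plate: lining upwards, slide its two ears down the slots between the brass spring clips until both ears are fully home and the pad sits flat, then let go. Push by feel and gently, with no more than about 40 newtons and no knocking or dropping, so that the clips are not bent, and leave the worn pad and everything else on the bench where they are.

Things in the scene. Friction and masses are not known exactly. Their poses are not given: they have to be found in the camera images.
- pad: New brake pad lying lining up. Steel plate 48 (x) x 82 (y) x 6 mm with an ear at each y end (108 mm over the ears); on it a red-brown lining, also 48 mm wide, 74 long, 12 thick, split by a narrow groove: 18 mm high in all. About 0.26 kg. Origin: centre of the underside; z up through the lining. Fits either way round. Grip it across its 48 mm width (x), low down.
- ear_a (a point): Underside of the pad's ear at its +y end, 50 mm from the pad's origin. Each ear is 18 mm wide (x), 6 mm thick, and reaches from 41 to 54 mm from the pad's middle in y.
- ear_b (a point): Underside of the pad's ear at its -y end, 50 mm from the pad's origin.
- bracket: Dark iron bracket fixed to the bench on a blue plate 100 (x) x 160 (y) x 12 mm. Origin: centre of the plate's underside, z up. Two towers at |y| 44 to 71 mm, 52 mm wide in x; each has a slot 20 mm wide in x, open at the top and towards the other tower. Between the towers it is open down to the plate but for a 24 mm high bar at x 33 to 47 mm, so fingers can stand beside the pad.
- seat (a point): Midway between the two slots at the height of their floors (36 mm above the bench), axes as the bracket's. The pad's origin comes here when fully home, its y along this y. The slots' side walls rise 24 mm above the floors, their top inner edges rounded with a 4 mm radius; the outer walls (|y| 64 to 71 mm) rise 30 mm. Reaching the floors is felt as a hard stop.
- clip_left (a joint): Brass leaf clip, 14 mm wide, in the +y slot. Value: how far the ear pushes it outwards in y (m), 0 free, about 0.0037 with the pad home, at most 0.007. Spring: 6.4 N preload plus 2 N per mm. Its face slopes in from |y| 57 mm at 27 mm above the slot floor to 52 mm at 12 mm, then gently to 50.2 mm at the floor.
- clip_right (a joint): The same clip in the -y slot, pushed outwards towards -y. The pad's weight does not overcome the clips: expect some 10 to 15 N of resistance at first, growing to about 18 to 25 N just above the slot floors, then the hard stop on the floors. Left part way, the pad is held there by friction.
- old_pad: Worn brake pad, not to be used: copper-brown plate of the same outline with only 3 mm of black lining (9 mm high in all). Origin: centre of its underside.
- tumbler: Steel travel tumbler with black bands, 80 mm wide, 150 mm tall; leave alone. Origin: centre of its underside.
- wrench: Loose wrench at the far left; leave alone.
- brush: Loose brush at the right; leave alone.
- grease: Short metal can, 68 mm wide, 75 mm tall; leave alone. Origin: centre of its underside.
- disc: Loose black grinding disc, 114 mm across, at the left; leave alone. Origin: centre of its underside.
- hammer: Loose hammer at the far right; leave alone.
Not all that is in view belongs to the job. Several things have the shape of the pad; the one meant has the colours described above. There is more than one size of the bracket; the one meant has the size given above.

How it is judged (in metres and radians):
On the way, in this order (a step that is already met when the one before it is completed fails the run):
1. the pad is lifted clear of the bench (height (world z) of pad above 0.05 m), for 0.1 s.
2. the pad's ears are in the slots, at both ends less than 14 mm above the slot floors (z of each of ear_a, ear_b in the frame of seat below 0.014 m and horizontal distance between pad and seat below 0.006 m), for 0.05 s.
At the end, for the whole second after the job is handed in: The new pad rests released and still in the bracket, lining up, both ears within 1.5 mm of the slot floors, its origin within 5 mm of the seat point sideways, along the bracket's y within 0.12 rad either way round (z of ear_a in the frame of seat between -0.003 and 0.0015 m and z of ear_b in the frame of seat between -0.003 and 0.0015 m and horizontal distance between pad and seat below 0.005 m and angle between the y axis of pad and the y axis of bracket, either way round below 0.12 rad and angle between pad's own z axis and vertical below 0.06 rad and linear speed of pad below 0.01 m/s and contact force between the fingers and pad below 0.1 N); the robot touches nothing.
It fails at once if the pad is forced: pushed in with more than about 50 N (over 100 N between pad and bracket, all contacts added up, some 50 N of clip squeeze and friction included) (contact force between pad and bracket above 100 N).
It fails at once if the worn pad or another loose thing on the bench is moved by more than 30 mm (distance of any of old_pad, tumbler, wrench, brush, grease, disc, hammer from where it was at the start of the episode above 0.03 m).
It also fails if it takes over 51 s, if anything falls off the work surface, if the arm or the gripper's body presses on something with over 40 N, if the wrist force passes 120 N, or if a joint passes its speed limit or range.

### The arm

A 6-joint arm with a two-finger parallel gripper is mounted at the origin on the work surface. World frame = base frame: x ahead of the robot, y to its left, z up, the work surface at z = 0. Lengths are in mm, angles in rad, forces in N, time in s.
With the tool pointing down it reaches from about 250 to 850 mm from the base axis. Payload 12.5 kg.
Tool frame: the origin (TCP) lies midway between the tips of the shut fingers; the grasp point (between the pads) lies 19 mm behind it; z points along the fingers, y is the line along which they close (so a half turn about z gives the same grasp; the last joint's range is limited). The gripper opens to 93 mm and grips with 3 to 60 N. Pads are 15 mm wide; open, the fingers measure 128 mm over their backs; the gripper's body (75 mm by 188 mm) begins 65 mm behind the grasp point.
Start: joints at [-1.318, 0.351, 1.652, -0, 1.139, -0.085], TCP at [182.295, -518.896, 218.633] pointing down, gripper open.
Joint ranges: [-2.75, 2.75], [-0.79, 2.1], [0.01, 2.65], [-1.57, 4.71], [0.07, 3.14], [-2.87, 2.87]. Speed limits (rad/s): [2.22, 2.22, 2.79, 3.14, 3.14, 3.14].

### API

Orientations are given as [roll, pitch, yaw] about the fixed x, y, z axes, in that order (R = Rz(yaw) Ry(pitch) Rx(roll)).
In Python, from plant import arm, imaging gives the robot as it stands.
- The arm moves only by the tool send_rows, never from a script. Its argument "steps" is a list of rows, each a list of 4 numbers: the shift along the tool's x, y, z in cm, then the turn about the tool's z in rad. In form: [[x, y, z, spin], ...]. A call has 1 to 5 rows; each row shifts and turns the commanded pose from where the row before left it, along the tool's axes as they then stand; what a row does not reach is not made up. A row lasts 1/10 s, in which the tool goes at most 50 mm and 8.59 degrees, less where a joint would pass 70% of its speed; a pose out of reach is approached as far as the arm can. A call is refused whole if a number of a shift passes 5 or a number of a turn 0.15, either way. A call with a gripper value outside its range is refused whole. "jaw" is the closure in counts, from 0 (fully open) to 255 (shut), set as the call begins (left out, the last holds). The fingers move at their own pace and stop on an object; the grip force is fixed at half the most. Time passes only in rows, so rows that do not move let the fingers close. It gives the time, the measured TCP pose, the force, the opening and the grip force at its end, in the units of the state.
- arm.sense(): the state, without advancing time (a new reading comes with each control period).
- imaging.capture(name): name is "side" or "top"; returns a dict with "pixels" (384x512x3 uint8, blue, green, red), "range_z" (384x512 float32, mm along the optical axis (not along the pixel's ray), 0 where there is no reading), "fx", "fy", "cx", "cy" (pixels), "k1" (the pictures are not rectified: a ray, as slopes to the right and down, at radius r is drawn at 1 + k1 r^2 times it, then the intrinsics apply), "pose" (4x4, takes a point from camera to world coordinates). Camera axes: x right, y down, z forward; pixel columns grow to the right and rows downward; lengths in mm; the calibration is good to about 2 mm. A picture is of the moment at which its call begins.
- arm.finish_job(): hands the job in; it is judged then, once.
The state is a dict: "time": time; "joint_positions": joint angles; "joint_vel": joint speeds; "joint_torque": joint torques, N m; "ee_pos": TCP position; "tcp_rot": TCP orientation; "contact_force": force on the tool from outside, world axes, zero at the start; "wrist_torque": the same for the moment, N m; "opening": finger opening in mm; "finger_force": force on a finger pad.
Only numpy, scipy, OpenCV 4.12 (cv2) and the standard library are available. Lean on these libraries where they do the work, as an engineer would, in place of code of your own. Each camera call takes 0.05 s, during which the arm holds its last target. There are 200 camera calls.

## Working session

There is one attempt and no reset: what is moved stays moved. The work goes in short steps, Python scripts to look and compute and a tool call to move; the robot and the scene stay as the last step left them, time stands still between calls to the robot, and variables do not carry over. Pictures are saved under pics/ and viewed, at most 10 in all, crops included, and the job is handed in when it is done.

Besides the shell and the picture viewer there is one more tool, called after ">>>" in YAML: its name, and indented under it one key for each argument. send_rows: Moves the arm, as the interface text tells. Its arguments: {"type":"object","properties":{"steps":{"type":"array"},"jaw":{"type":"number"}},"required":["steps"]}

```bash
mkdir -p pics; ls
cat > h.py <<'E'
import numpy as np, cv2
from plant import arm, imaging
def shot(n):
    d=imaging.capture(n); np.savez('last_'+n,**d); return d
def load(n): return dict(np.load('last_'+n+'.npz'))
def rays(d,uv):
    K=np.array([[d['fx'],0,d['cx']],[0,d['fy'],d['cy']],[0,0,1]],float)
    xy=(np.asarray(uv,float).reshape(-1,2)-[K[0,2],K[1,2]])/[K[0,0],K[1,1]]
    s=xy.copy()
    for _ in range(10): s=xy/(1+d['k1']*(s**2).sum(1,keepdims=True))
    return np.c_[s,np.ones(len(s))]
def plane(d,uv,z):
    P=d['pose'];r=rays(d,uv)@P[:3,:3].T;o=P[:3,3]
    return o+r*((z-o[2])/r[:,2])[:,None]
def depth(d,uv):
    uv=np.asarray(uv).reshape(-1,2).astype(int);z=d['range_z'][uv[:,1],uv[:,0]]
    return (rays(d,uv)*z[:,None])@d['pose'][:3,:3].T+d['pose'][:3,3]
E
python3 - <<'E'
from h import *
for n in('side','top'):
    d=shot(n);cv2.imwrite(f'pics/{n}0.png',d['pixels']);print(d['pose'].round(3),d['fx'],d['k1'])
print(arm.sense())
E
```

```text
pics
[[-7.74000e-01 -2.89000e-01  5.63000e-01 -2.43970e+01]
 [-6.33000e-01  3.69000e-01 -6.81000e-01  6.75172e+02]
 [-1.10000e-02 -8.83000e-01 -4.69000e-01  5.44967e+02]
 [ 0.00000e+00  0.00000e+00  0.00000e+00  1.00000e+00]] 353.8523004479041 -0.06902805010991549
[[ 2.700000e-02 -9.970000e-01  7.000000e-02  4.407850e+02]
 [-1.000000e+00 -2.600000e-02  1.200000e-02  7.079000e+00]
 [-1.000000e-02 -7.000000e-02 -9.970000e-01  1.126904e+03]
 [ 0.000000e+00  0.000000e+00  0.000000e+00  1.000000e+00]] 383.4151715478655 0.01184233858697623
{'time': 0.1, 'joint_positions': array([-1.31758436e+00,  3.51196500e-01,  1.65233893e+00, -1.33886714e-05,
        1.13908539e+00, -8.45796152e-02]), 'joint_vel': array([ 0.00043887, -0.00265834, -0.00208486,  0.00192308, -0.00043714,
       -0.00087845]), 'joint_torque': array([ 7.91698749e-04, -4.98027599e+01, -2.85705507e+01,  7.00220768e-02,
        2.38349475e-02, -5.49291940e-05]), 'ee_pos': array([ 182.22899772, -518.61845676,  218.15555566]), 'tcp_rot': array([-3.14056713e+00, -7.47474310e-05,  3.37797153e-01]), 'contact_force': array([-0.30574187, -0.30379528,  0.33850052]), 'wrist_torque': array([ 0.01358343, -0.01497362, -0.05410255]), 'finger_force': 0.0, 'opening': 92.88973463025218}
```

View pics/top0.png

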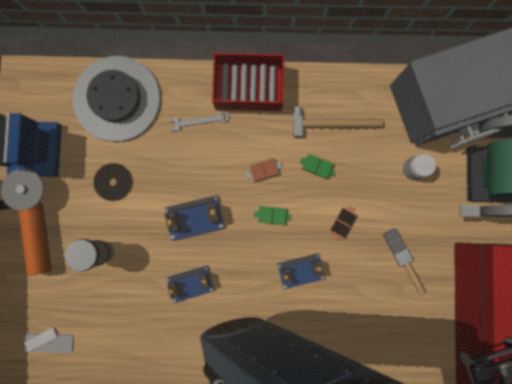

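View pics/side0.png

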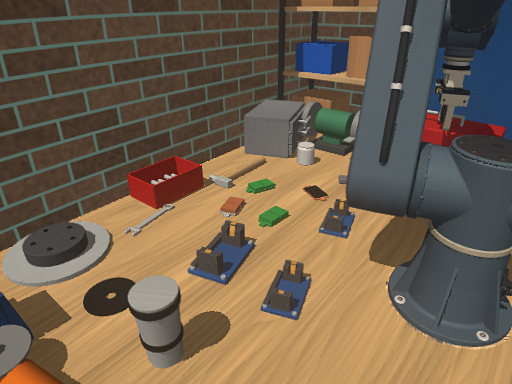

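The top view shows these pad look-alikes: red-brown at (264,170), green at (318,166) and (271,215), and copper with black lining at (344,222). By colour, the red-brown one is the new pad. The brackets are at (195,218), (190,284) and (302,271), and I'll choose among them by plate size.

Run:
```python
from h import *
d=load('top');im=d['pixels'];hsv=cv2.cvtColor(im,cv2.COLOR_BGR2HSV)
def comps(m,z,amin,roi):
    mm=np.zeros_like(m);x0,y0,x1,y1=roi;mm[y0:y1,x0:x1]=m[y0:y1,x0:x1]
    mm=cv2.morphologyEx(mm,cv2.MORPH_CLOSE,np.ones((3,3)))
    for c in cv2.findContours(mm,cv2.RETR_EXTERNAL,cv2.CHAIN_APPROX_NONE)[0]:
        if cv2.contourArea(c)<amin: continue
        p=plane(d,c,z)[:,:2].astype(np.float32);r=cv2.minAreaRect(p)
        print(c.reshape(-1,2).mean(0).round(),np.round(r[0],1),np.round(r[1],1),round(r[2],1), cv2.boundingRect(c))
print('blue');comps(cv2.inRange(hsv,(100,100,30),(130,255,255)),12,200,(140,180,350,320))
print('red');comps(cv2.inRange(hsv,(0,110,60),(12,255,255)),18,30,(230,145,370,250))
for uv in[(264,170),(258,172),(344,222),(318,166)]: print(uv,depth(d,[uv]).round(1),hsv[uv[1],uv[0]])
c=im[120:250,225:375];b=im[180:310,150:350]
c=cv2.resize(c,None,fx=3,fy=3,interpolation=2);b=cv2.resize(b,None,fx=1.75,fy=1.75)
o=np.zeros((400,800,3),np.uint8);o[:390,:450]=c;o[:228,450:800]=b
cv2.imwrite('pics/c1.png',o)
```

```text
blue
[192. 285.] [275.  188.5] [71.3 51.5] 38.6 (178, 275, 30, 22)
[303. 272.] [ 321.2 -128.3] [54.9 62.1] 17.4 (290, 262, 27, 22)
[194. 223.] [461.9 191.3] [ 74.9 123.3] 14.8 (175, 206, 43, 32)
red
[337. 235.] [ 428.5 -220. ] [41.  19.8] 60.4 (331, 230, 13, 10)
[350. 211.] [ 503.9 -261.3] [40.8 16.7] 62.1 (343, 207, 14, 9)
[264. 169.] [615.   -7.6] [49.2 71.1] 19.6 (250, 159, 28, 22)
(264, 170) [[615.5  -8.7   6.7]] [ 10 112 118]
(258, 172) [[607.2   8.7  19.2]] [ 10 150 141]
(344, 222) [[ 468.7 -243.9   12.6]] [ 10 121  97]
(318, 166) [[ 632.1 -167.9    2.4]] [ 61 125  94]
```

View pics/c1.png

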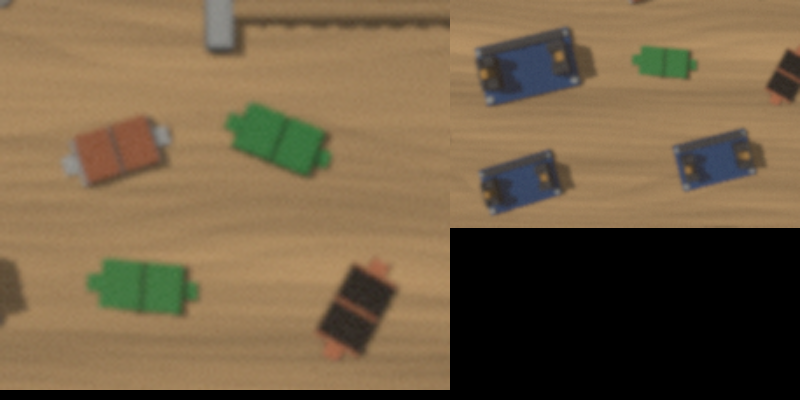

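The crop shows the new pad (red-brown, steel ears) at (264,170), with the old and green pads clearly different. The big bracket at (195,218), with its bar on the far side, is the only one of about 150–160 mm. I'll move above the pad, with (615,-8) as the target and the pad's y axis at about 110°.

>>> send_rows:
  steps:
    - [3.85,-2.26,-0.2,0]
    - [3.85,-2.26,0,0]
    - [3.85,-2.26,0,0]
    - [3.85,-2.26,0,0]
    - [3.85,-2.26,0,0]
  jaw: 0

```text
time: 0.6
ee_pos: [327.2, -346.9, 220.5]
tcp_rot: [-3.141, 0.0, 0.337]
contact_force: [-0.1, 0.1, -0.5]
opening: 92.8
finger_force: 0.0
```

>>> send_rows:
  steps:
    - [3.85,-2.26,0,0]
    - [3.85,-2.26,0,0]
    - [3.85,-2.26,0,0]
    - [3.85,-2.26,0,0]
    - [3.85,-2.26,0,0]

```text
time: 1.1
ee_pos: [471.5, -176.4, 220.5]
tcp_rot: [-3.141, 0.0, 0.338]
contact_force: [0.6, 0.1, -0.1]
opening: 92.9
finger_force: 0.0
```

>>> send_rows:
  steps:
    - [3.85,-2.26,0,0]
    - [3.85,-2.26,0,0]
    - [3.85,-2.26,0,0]
    - [3.85,-2.26,0,0]
    - [3.85,-2.26,0,0]

```text
time: 1.6
ee_pos: [615.6, -6.0, 220.3]
tcp_rot: [-3.141, 0.001, 0.338]
contact_force: [-0.3, -0.9, 0.1]
opening: 93.2
finger_force: 0.0
```

>>> send_rows:
  steps:
    - [0,0,0,-0.145]
    - [0,0,0,-0.145]
    - [0,0,0,-0.145]
    - [0,0,0,-0.145]
    - [0,0,0,-0.145]

```text
time: 2.1
ee_pos: [614.6, -7.6, 220.2]
tcp_rot: [-3.141, 0.0, 1.069]
contact_force: [0.3, -0.1, -0.3]
opening: 93.2
finger_force: 0.0
```

>>> send_rows:
  steps:
    - [0,0,0,-0.145]
    - [0,0,0,-0.145]
    - [0,0,0,-0.145]
    - [0,0,0,-0.145]
    - [0,0,0,-0.145]

```text
time: 2.6
ee_pos: [614.6, -7.6, 220.2]
tcp_rot: [-3.141, -0.0, 1.794]
contact_force: [-0.1, -0.4, 0.0]
opening: 92.8
finger_force: 0.0
```

Run:
```python
from h import *
t=load('top')['pixels'];s=load('side')['pixels']
a=cv2.resize(t[190:246,155:235],None,fx=5,fy=5,interpolation=2)
b=cv2.resize(s[215:285,180:265],None,fx=4.6,fy=4.6,interpolation=2)
c=cv2.resize(s[190:222,210:255],None,fx=5,fy=5,interpolation=2)
o=np.zeros((520,800,3),np.uint8)
o[:280,:400]=a;o[:b.shape[0],405:405+b.shape[1]]=b[:,:395];o[340:500,:225]=c
cv2.imwrite('pics/c2.png',o)
```

```text
(no output)
```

View pics/c2.png

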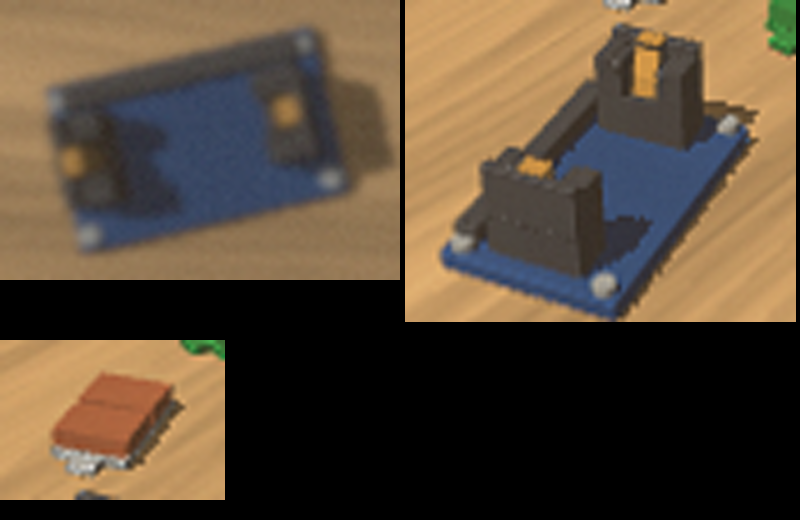

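The crop shows the four plate bolts in the top view at (57,100), (305,42), (330,180) and (90,235), and three of them in the side view. The pad's lining top face is also visible in the side view.

Run:
```python
from h import *
t=load('top');s=load('side')
T=np.array([(57,100),(305,42),(330,180),(90,235)])/5+[155,190]-.4
p=plane(t,T,15)[:,:2];print('top bolts',p.round(1),'mean',p.mean(0).round(1))
print([np.linalg.norm(p[i]-p[(i+1)%4]).round(1) for i in range(4)],[np.degrees(np.arctan2(*(p[i]-p[j])[::-1])).round(1) for i,j in((0,1),(3,2),(1,2),(0,3))])
S=(np.array([(462,242),(604,285),(729,125)])-[405,0])/4.6+[180,215]-.4
q=plane(s,S,15)[:,:2];print('side bolts',q.round(1),'mid diag',(q[0]+q[2])/2)
def mask(d,roi):
    h=cv2.cvtColor(d['pixels'],cv2.COLOR_BGR2HSV);m=cv2.inRange(h,(0,110,60),(12,255,255));k=np.zeros_like(m);x0,y0,x1,y1=roi;k[y0:y1,x0:x1]=m[y0:y1,x0:x1];return k
v=s['pixels'].astype(int);k=mask(s,(210,190,255,222))
# top face = brighter part
g=cv2.cvtColor(s['pixels'],cv2.COLOR_BGR2GRAY);print(np.unique(g[k>0],return_counts=True))
P=np.array([(103,374),(172,387),(128,445),(55,430)])-[0,340];P=P/5+[210,190]-.4
w=plane(s,P,18)[:,:2];print('side lining',w.round(1),w.mean(0).round(1),[np.linalg.norm(w[i]-w[(i+1)%4]).round(1) for i in range(4)])
# ears in top: contour of all pad incl. steel by crop pixel ends
E_=plane(t,np.array([(71,165),(162,135)])/3+[225,120]-.33,6)[:,:2];print('ears top',E_.round(1),E_.mean(0),np.degrees(np.arctan2(*(E_[0]-E_[1])[::-1])))
```

```text
top bolts [[490.7 273.3]
 [528.4 130.2]
 [448.6 112.9]
 [413.1 250.8]] mean [470.2 191.8]
[np.float64(148.0), np.float64(81.6), np.float64(142.4), np.float64(80.8)] [np.float64(104.7), np.float64(104.4), np.float64(12.2), np.float64(16.2)]
side bolts [[491.5 273. ]
 [413.8 251.5]
 [450.3 112.5]] mid diag [470.87798267 192.71485488]
(array([ 58,  59,  60,  61,  62,  63,  64,  65,  72,  73,  79,  80,  81,
        83,  85,  86,  95,  97,  98,  99, 100, 101, 102, 103, 104, 105,
       106, 107, 109, 111, 112, 113, 114, 115, 116, 117, 118, 119, 120,
       121, 122, 123, 125, 127, 128], dtype=uint8), array([ 1,  1,  1,  2,  2,  2,  3,  1,  2,  2,  1,  1,  1,  2,  1,  2,  1,
        2,  5,  6,  2,  7,  6,  6,  8,  5,  3,  3,  3,  2,  5,  8,  7, 23,
       17, 29, 33, 30,  8,  4,  1,  1,  3,  1,  2]))
side lining [[650.  -31.7]
 [605.  -45.6]
 [579.8  23.6]
 [625.3  37.4]] [615.   -4.1] [np.float64(47.1), np.float64(73.6), np.float64(47.6), np.float64(73.4)]
ears top [[600.6  37. ]
 [632.6 -51.6]] [616.56230927  -7.28839925] 109.85589941065865
```

>>> send_rows:
  steps:
    - [0.14,0.09,3,-0.122]
    - [0,0,4,0]
    - [0,0,4,0]
    - [0,0,4,0]
    - [0,0,3,0]

```text
time: 3.1
ee_pos: [614.2, -6.0, 37.9]
tcp_rot: [-3.139, -0.001, 1.91]
contact_force: [-0.1, 0.5, 0.2]
opening: 93.2
finger_force: 0.0
```

>>> send_rows:
  steps:
    - [0,0,1.5,0]
    - [0,0,1,0]
    - [0,0,0.6,0]
    - [0,0,0.3,0]
    - [0,0,0,0]

```text
time: 3.6
ee_pos: [615.8, -6.1, 7.3]
tcp_rot: [3.141, 0.0, 1.91]
contact_force: [-0.4, -0.4, 0.4]
opening: 93.0
finger_force: 0.0
```

>>> send_rows:
  steps:
    - [0,0,0.3,0]
    - [0,0,0,0]

```text
time: 3.8
ee_pos: [615.5, -6.1, 3.9]
tcp_rot: [3.141, 0.0, 1.91]
contact_force: [0.0, -0.3, -0.2]
opening: 92.9
finger_force: 0.0
```

>>> send_rows:
  steps:
    - [0,0,0,0]
    - [0,0,0,0]
    - [0,0,0,0]
    - [0,0,0,0]
    - [0,0,0,0]
  jaw: 255

```text
time: 4.3
ee_pos: [615.4, -6.1, 3.7]
tcp_rot: [3.142, 0.0, 1.91]
contact_force: [-0.2, 0.2, 0.9]
opening: 57.5
finger_force: 0.0
```

>>> send_rows:
  steps:
    - [0,0,0,0]
    - [0,0,0,0]
    - [0,0,0,0]
    - [0,0,0,0]

```text
time: 4.7
ee_pos: [615.5, -6.1, 3.7]
tcp_rot: [3.141, 0.0, 1.91]
contact_force: [0.7, 0.0, -0.1]
opening: 47.8
finger_force: 30.0
```

>>> send_rows:
  steps:
    - [0,0,-1,0]
    - [0,0,-2.5,0]
    - [0,0,-3.5,0]
    - [0,0,-3.5,0]
    - [0,0,-1.5,0]

```text
time: 5.2
ee_pos: [616.4, -6.2, 127.1]
tcp_rot: [3.138, 0.002, 1.91]
contact_force: [-0.1, 0.0, -3.7]
opening: 47.6
finger_force: 30.0
```

>>> send_rows:
  steps:
    - [1.5,-0.45,0,0]
    - [3,-0.9,0,0]
    - [4,-1.2,0,0]
    - [4,-1.2,0,0]
    - [4,-1.2,0,0]

```text
time: 5.7
ee_pos: [511.0, 134.4, 121.9]
tcp_rot: [-3.138, -0.001, 1.91]
contact_force: [-0.0, 0.8, -3.8]
opening: 47.8
finger_force: 30.0
```

>>> send_rows:
  steps:
    - [3.5,-1.1,0,0]
    - [2.2,-0.7,0,0]
    - [1.3,-0.33,0,0]
    - [0,0,0,0.084]
    - [0,0,0,0]

```text
time: 6.2
ee_pos: [469.8, 192.1, 122.8]
tcp_rot: [-3.14, 0.0, 1.825]
contact_force: [0.6, -0.3, -2.9]
opening: 47.7
finger_force: 30.0
```

Run:
```python
from h import *
t=shot('top');s=shot('side');print(arm.sense()['ee_pos'],arm.sense()['tcp_rot'],arm.sense()['contact_force'])
a=cv2.resize(t['pixels'][170:270,135:255],None,fx=3.3,fy=3.3,interpolation=2)
b=cv2.resize(s['pixels'][165:295,175:275],None,fx=4,fy=4,interpolation=2)
o=np.zeros((530,800,3),np.uint8);o[:a.shape[0],:a.shape[1]]=a;o[:520,400:800]=b
cv2.imwrite('pics/c3.png',o)
```

```text
[470.27215788 191.6721736  123.04365947] [-3.14062141e+00  9.00487668e-05  1.82749440e+00] [ 1.02323512  0.02701612 -3.57790669]
```

View pics/c3.png

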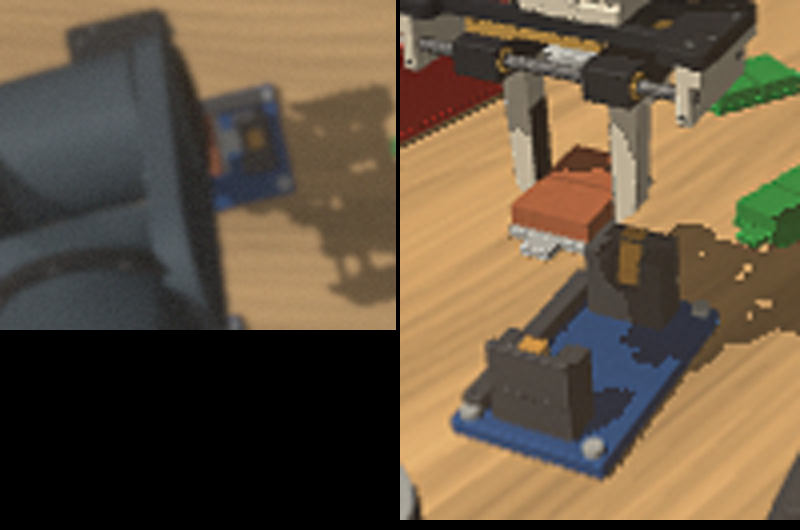

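The pad is held level above the bracket. Its near ear is at (540,248) in the crop, and the near lining edge runs from (513,210) to (588,230). I'll compute the pad's offset along its y axis from these.

Run:
```python
from h import *
s=load('side');a=np.radians(104.6);Y=np.array([np.cos(a),np.sin(a)]);X=np.array([Y[1],-Y[0]])
c=np.array([470.5,192.2])
def go(l,px,z):
    p=plane(s,(np.array(px)-[400,0])/4+[175,165]-.4,z)[:,:2]-c
    print(l,[(float((q@X).round(1)),float((q@Y).round(1))) for q in p])
z0=119.3
go('ear tip bottom corners',[(527,253),(554,259)],z0)
go('lining top corners near',[(514,209),(586,233)],z0+18)
go('lining bottom corners near',[(513,229),(588,249)],z0+6)
go('plate bottom corners near',[(511,236),(588,256)],z0)
go('clip top near/tower outer top corners',[(486,347),(590,352)],66)
go('bolts',[(471,410),(593,447),(702,311)],15)
# ear/steel & lining masks via segmentation
```

```text
ear tip bottom corners [(6.6, 50.5), (-9.9, 49.6)]
lining top corners near [(20.4, 38.8), (-27.6, 44.1)]
lining bottom corners near [(21.0, 40.7), (-26.7, 41.5)]
plate bottom corners near [(23.6, 39.4), (-25.3, 39.6)]
clip top near/tower outer top corners [(23.9, 73.2), (-31.1, 53.5)]
bolts [(40.1, 72.2), (-39.6, 71.1), (-40.9, -69.9)]
```

>>> send_rows:
  steps:
    - [0,0,1.5,0]
    - [0,0,1.7,0]
    - [0,0,1,0]
    - [0,0,0.5,0]
    - [0,0,0,0]

```text
time: 6.8
ee_pos: [470.3, 191.7, 76.2]
tcp_rot: [-3.141, 0.0, 1.826]
contact_force: [0.4, -1.1, -4.2]
opening: 47.7
finger_force: 30.0
```

Run:
```python
from h import *
s=shot('side');print(arm.sense()['ee_pos'],arm.sense()['contact_force'])
b=cv2.resize(s['pixels'][195:285,185:265],None,fx=6.6,fy=6.6,interpolation=2)
cv2.imwrite('pics/c4.png',b);print(b.shape)
```

```text
[470.61812108 191.86793947  76.71181446] [-0.91990039  0.53397554 -3.60321099]
(594, 528, 3)
```

View pics/c4.png

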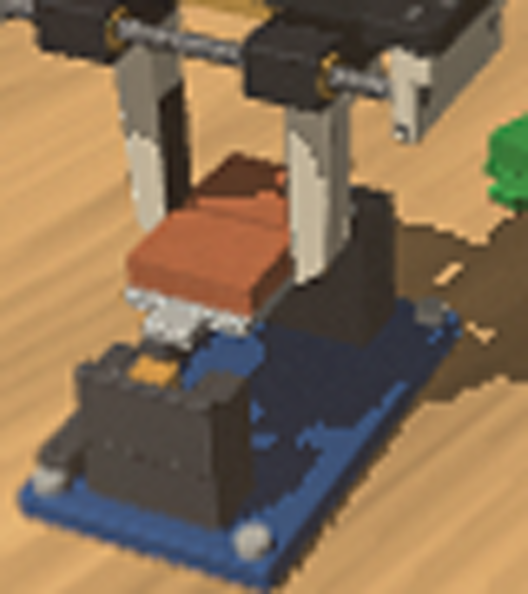

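The ear is at about (172,340) in the crop, just above the near slot, with its clip at (155,370). I'll compare these with the expected positions.

Run:
```python
from h import *
s=load('side');a=np.radians(104.6);Y=np.array([np.cos(a),np.sin(a)]);X=np.array([Y[1],-Y[0]])
c=np.array([470.5,192.2])
def go(l,px,z):
    p=plane(s,(np.array(px))/6.6+[185,195]-.42,z)[:,:2]-c
    print(l,[(float((q@X).round(1)),float((q@Y).round(1))) for q in p])
z0=72.8
go('ear tip bottom (±9,54)',[(147,339),(194,349)],z0)
go('ear tip top',[(147,320),(196,332)],z0+6)
go('plate bottom (±24,41)',[(124,303),(248,335)],z0)
go('lining bot (±24,37)',[(128,283),(250,316)],z0+6)
go('lining top',[(128,257),(252,293)],z0+18)
go('bracket outer top corners (±26,71)',[(78,370),(212,406)],66)
go('inner edge top right (-26,44)',[(250,372)],60)
go('clip',[(155,370)],63)
go('bolts',[(50,478),(252,541),(431,311)],15)
```

```text
ear tip bottom (±9,54) [(7.2, 53.8), (-10.2, 52.2)]
ear tip top [(8.2, 51.4), (-10.4, 50.6)]
plate bottom (±24,41) [(25.4, 39.1), (-23.0, 37.9)]
lining bot (±24,37) [(25.5, 35.4), (-22.6, 35.2)]
lining top [(23.8, 36.4), (-25.5, 37.8)]
bracket outer top corners (±26,71) [(24.7, 70.7), (-26.3, 69.2)]
inner edge top right (-26,44) [(-24.8, 41.1)]
clip [(3.2, 56.7)]
bolts [(40.7, 72.1), (-39.7, 71.8), (-39.2, -72.2)]
```

>>> send_rows:
  steps:
    - [0.1,0,0.3,0]
    - [0,0,0.3,0]
    - [0,0,0.2,0]
    - [0,0,0.2,0]
    - [0,0,0.2,0]

```text
time: 7.35
ee_pos: [470.2, 193.0, 64.5]
tcp_rot: [3.142, 0.0, 1.826]
contact_force: [-0.2, -0.1, -3.3]
opening: 47.8
finger_force: 30.0
```

>>> send_rows:
  steps:
    - [0,0,0.2,0]
    - [0,0,0.2,0]
    - [0,0,0,0]

```text
time: 7.65
ee_pos: [470.1, 192.9, 60.4]
tcp_rot: [-3.141, -0.0, 1.826]
contact_force: [0.3, -0.8, -3.3]
opening: 47.7
finger_force: 30.0
```

>>> send_rows:
  steps:
    - [0,0,0.15,0]
    - [0,0,0.15,0]
    - [0,0,0,0]

```text
time: 7.95
ee_pos: [470.3, 192.9, 57.5]
tcp_rot: [3.142, 0.0, 1.826]
contact_force: [0.1, 0.1, -3.2]
opening: 47.8
finger_force: 30.0
```

>>> send_rows:
  steps:
    - [0,0,0.15,0]
    - [0,0,0.15,0]
    - [0,0,0,0]

```text
time: 8.25
ee_pos: [470.7, 193.1, 55.2]
tcp_rot: [3.14, -0.0, 1.826]
contact_force: [-0.7, -1.4, 5.6]
opening: 47.6
finger_force: 30.0
```

>>> send_rows:
  steps:
    - [0,0,0.15,0]
    - [0,0,0.15,0]
    - [0,0,0,0]

```text
time: 8.55
ee_pos: [471.2, 193.2, 52.7]
tcp_rot: [3.139, -0.0, 1.826]
contact_force: [-1.3, -1.4, 9.1]
opening: 47.4
finger_force: 30.0
```

>>> send_rows:
  steps:
    - [0,0,0.15,0]
    - [0,0,0.15,0]
    - [0,0,0,0]

```text
time: 8.85
ee_pos: [471.3, 193.3, 49.2]
tcp_rot: [3.139, -0.0, 1.826]
contact_force: [3.0, 0.4, 0.7]
opening: 47.8
finger_force: 30.0
```

>>> send_rows:
  steps:
    - [0,0,0.15,0]
    - [0,0,0.15,0]
    - [0,0,0,0]

```text
time: 9.15
ee_pos: [471.0, 193.1, 46.1]
tcp_rot: [3.14, 0.0, 1.826]
contact_force: [3.0, -0.7, 5.3]
opening: 48.0
finger_force: 30.0
```

>>> send_rows:
  steps:
    - [0,0,0.1,0]
    - [0,0,0.1,0]
    - [0,0,0,0]

```text
time: 9.45
ee_pos: [471.2, 193.2, 44.6]
tcp_rot: [3.139, -0.0, 1.826]
contact_force: [1.6, -0.7, 13.3]
opening: 47.6
finger_force: 30.0
```

>>> send_rows:
  steps:
    - [0,0,0.1,0]
    - [0,0,0.1,0]
    - [0,0,0,0]

```text
time: 9.75
ee_pos: [471.2, 193.3, 42.7]
tcp_rot: [3.139, -0.0, 1.826]
contact_force: [1.2, -1.5, 12.9]
opening: 47.6
finger_force: 30.0
```

>>> send_rows:
  steps:
    - [0,0,0.1,0]
    - [0,0,0.05,0]
    - [0,0,0,0]

```text
time: 10.05
ee_pos: [471.3, 193.2, 41.4]
tcp_rot: [3.139, -0.0, 1.826]
contact_force: [-0.1, -1.2, 16.8]
opening: 47.4
finger_force: 30.0
```

>>> send_rows:
  steps:
    - [0,0,0.1,0]
    - [0,0,0,0]

```text
time: 10.25
ee_pos: [471.3, 193.3, 40.3]
tcp_rot: [3.139, -0.0, 1.826]
contact_force: [0.0, -0.5, 14.9]
opening: 48.0
finger_force: 30.0
```

>>> send_rows:
  steps:
    - [0,0,0.05,0]
    - [0,0,0,0]

```text
time: 10.45
ee_pos: [471.3, 193.4, 40.0]
tcp_rot: [3.139, -0.0, 1.826]
contact_force: [0.4, 0.4, 19.2]
opening: 47.9
finger_force: 30.0
```

>>> send_rows:
  steps:
    - [0,0,0.05,0]
    - [0,0,0,0]

```text
time: 10.65
ee_pos: [471.4, 193.4, 39.8]
tcp_rot: [3.139, -0.0, 1.826]
contact_force: [-1.1, 0.0, 21.5]
opening: 47.7
finger_force: 30.0
```

>>> send_rows:
  steps:
    - [0,0,0.05,0]
    - [0,0,0,0]

```text
time: 10.85
ee_pos: [471.3, 193.5, 39.4]
tcp_rot: [3.139, -0.0, 1.826]
contact_force: [-3.2, 0.2, 25.2]
opening: 47.5
finger_force: 30.0
```

>>> send_rows:
  steps:
    - [0,0,0.05,0]
    - [0,0,0,0]

```text
time: 11.05
ee_pos: [471.4, 193.5, 39.4]
tcp_rot: [3.139, -0.0, 1.826]
contact_force: [-4.6, -0.5, 32.5]
opening: 47.7
finger_force: 30.0
```

>>> send_rows:
  steps:
    - [0,0,-0.15,0]
    - [0,0,0,0]

```text
time: 11.25
ee_pos: [471.3, 193.4, 39.5]
tcp_rot: [3.139, -0.0, 1.826]
contact_force: [2.1, 1.0, 10.9]
opening: 47.7
finger_force: 30.0
```

>>> send_rows:
  steps:
    - [0,0,0,0]
    - [0,0,0,0]
    - [0,0,0,0]
    - [0,0,0,0]
    - [0,0,0,0]
  jaw: 0

```text
time: 11.75
ee_pos: [470.0, 192.9, 38.5]
tcp_rot: [-3.141, 0.0, 1.826]
contact_force: [-0.7, -0.6, -0.2]
opening: 83.2
finger_force: 0.0
```

>>> send_rows:
  steps:
    - [0,0,-1,0]
    - [0,0,-2,0]
    - [0,0,-3,0]
    - [0,0,-4,0]
    - [0,0,-3,0]

```text
time: 12.25
ee_pos: [470.4, 193.0, 171.5]
tcp_rot: [3.14, -0.0, 1.826]
contact_force: [0.8, -0.6, 0.6]
opening: 93.2
finger_force: 0.0
```

Run:
```python
from h import *
s=shot('side')
b=cv2.resize(s['pixels'][205:285,180:265],None,fx=7,fy=7,interpolation=2)
cv2.imwrite('pics/c5.png',b)
```

```text
(no output)
```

View pics/c5.png

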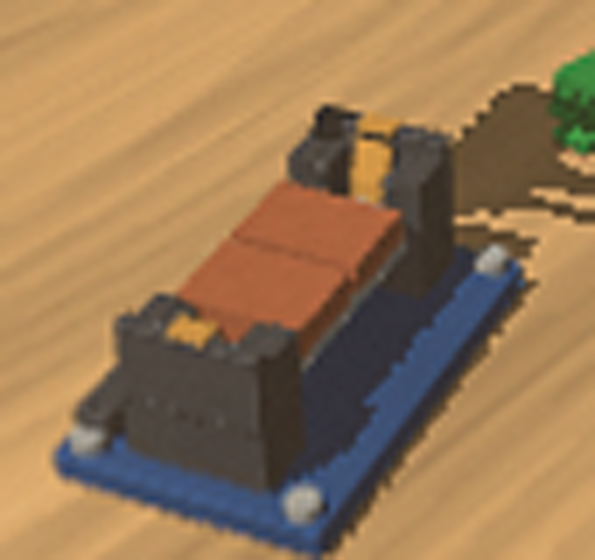

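The pad sits between the towers with its lining up, top face from (180,290) to (400,210). I'll check its height and tilt with the range image.

Run:
```python
from h import *
s=load('side');a=np.radians(104.6);Y=np.array([np.cos(a),np.sin(a)]);X=np.array([Y[1],-Y[0]])
c=np.array([470.5,192.2]);g=cv2.cvtColor(s['pixels'],cv2.COLOR_BGR2HSV)
m=cv2.inRange(g,(0,110,100),(12,255,255));k=np.zeros_like(m);k[225:260,200:242]=m[225:260,200:242]
k=cv2.erode(k,np.ones((3,3)));v,u=np.nonzero(k);p=depth(s,np.c_[u,v])
l=np.c_[(p[:,:2]-c)@X,(p[:,:2]-c)@Y];A=np.c_[l,np.ones(len(l))]
ok=np.abs(p[:,2]-54)<12
f=np.linalg.lstsq(A[ok],p[ok,2],rcond=None)[0];r=p[ok,2]-A[ok]@f
print(len(p),ok.sum(),f.round(3),r.std().round(2),'ears z',(f[2]+50*f[1]).round(1),(f[2]-50*f[1]).round(1))
b=cv2.inRange(g,(100,100,30),(130,255,255));v,u=np.nonzero(b[205:285,180:265]);q=depth(s,np.c_[u+180,v+205]);print('plate z (12)',np.median(q[:,2]))
pp=lambda uv,z:[((float((w@X).round(1)),float((w@Y).round(1)))) for w in plane(s,np.array(uv)/7+[180,205]-.43,z)[:,:2]-c]
print(pp([(284,183),(403,212),(301,362)],54),'exp (24,-37),(-24,-37),(-24,37)')
```

```text
299 298 [ 2.0000e-03 -3.0000e-03  5.3846e+01] 1.24 ears z 53.7 54.0
plate z (12) 11.343711114727853
[(24.3, -35.4), (-22.3, -36.4), (-30.3, 51.3)] exp (24,-37),(-24,-37),(-24,37)
```

The top face is level (53.7 and 54.0 mm at the two ear ends, 54 expected), and the hard stop was felt at the right height. Handing in.

```bash
python3 -c "
from plant import arm
print(arm.finish_job())"
```

```text
the job is handed in; nothing more can be done
None
```

The new pad is in the large bracket, lining up and level, and released. I felt the hard stop at a peak of about 33 N, the range image puts both ears at floor height, and I have handed the job in, though the hand-in returned no verdict.

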